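# Restart the dust extractor from its bench control box

### The job

The workshop's dust extractor has tripped: restart it from the grey control box on the bench. Press the blue button (fault reset), then the yellow one (open the air gate), then the green one (start), each from above fully down and let right up again before the next. Do not press the red stop button, and never press two buttons at once.

Things in the scene. Friction and masses are not known exactly. Their poses are not given: they have to be found in the camera images.
- blue_top (a point): Blue round push button (fault-reset), facing up. Point: centre of the top face of its 32 mm cap, 84 mm above the bench when up, 12 mm above its 48 mm black collar. Pressed, it sinks 8 mm against a spring (1.5 N to start, 5 N fully down) and springs back. One of four in a row, 68 mm apart, order varies.
- yellow_top (a point): Yellow round push button (air-gate), facing up. Point: centre of the top face of its 32 mm cap, 84 mm above the bench when up, 12 mm above its 48 mm black collar. Pressed, it sinks 8 mm against a spring (1.5 N to start, 5 N fully down) and springs back. Same row.
- green_top (a point): Green round push button (start), facing up. Point: centre of the top face of its 32 mm cap, 84 mm above the bench when up, 12 mm above its 48 mm black collar. Pressed, it sinks 8 mm against a spring (1.5 N to start, 5 N fully down) and springs back. Same row.
- red_top (a point): Red round push button (stop), facing up. Point: centre of the top face of its 32 mm cap, 84 mm above the bench when up, 12 mm above its 48 mm black collar. Pressed, it sinks 8 mm against a spring (1.5 N to start, 5 N fully down) and springs back. Not to be pressed. All four are on top of one grey metal box, 95 x 300 mm, 60 mm high, fixed to the bench; its place and yaw vary.

How it is judged:
By the outcome, as a careful person would: the job done as asked, in the order asked, and still so for the second after the job is handed in, with the robot touching nothing.
It also fails if it takes over 42 s, if anything falls off the work surface, if the arm or the gripper's body presses on something with over 40 N, if the wrist force passes 120 N, or if a joint passes its speed limit or range.

### The arm

A 7-joint arm with a two-finger parallel gripper is mounted at the origin on a cart in front of the work surface, level with it; the furniture and walls round the work are solid. World frame = base frame: x ahead of the robot, y to its left, z up, the work surface at z = 0. Lengths are in m, angles in rad, forces in N, time in s.
With the tool pointing down it reaches from about 0.425 to 0.925 m from the base axis. Payload 6.8 kg.
Tool frame: the origin (TCP) lies between the finger pads; the fingertips stand r.tcp_to_tips ahead of it and the grasp point (between the pads) lies 3 mm ahead of it (r.tcp_to_tips is the distance from the TCP to the fingertips, in m); z points along the fingers, y is the line along which they close (so a half turn about z gives the same grasp; the last joint's range is limited). The gripper opens to 85 mm and grips with 20 to 120 N. Pads are 22 mm wide; open, the fingers measure 114 mm over their backs; the gripper's body (76 mm by 85 mm) begins 54 mm behind the grasp point. The pads swing forward as they close: fully open they stand 13 mm farther back than shut.
Start: joints at [1.201, 0.477, 0.022, 1.555, -0.011, 1.109, -0.083], TCP at [0.175, -0.652, 0.253] pointing down, gripper open.
Joint ranges: [-2.96, 2.96], [-0.34, 2.1], [-1.41, 1.46], [0.24, 2.44], [-1.37, 4.51], [0.17, 1.92], [-2.96, 2.96]. Speed limits (rad/s): [2.39, 2.39, 3.14, 3.14, 3.14, 3.14, 3.14].

### API

Orientations are given as a rotation vector (axis times angle).
In Python, from bench import r gives the robot as it stands. The module is installed in compiled form; this text tells all that it offers.
- The arm moves only by the tool step_arm, never from a script. Its argument "moves" is a list of rows, each an object of numbers: "rx", "ry", "rz": the turn, a rotation vector about the tool's x, y, z in degrees; "dx", "dy", "dz": the shift along the tool's x, y, z in mm; "gripper": the opening, from -1 (shut) to 1 (fully open). In form: [{"rx": .., "ry": .., "rz": .., "dx": .., "dy": .., "dz": .., "gripper": ..}, ...]. A call has 1 to 20 rows; each row shifts and turns the commanded pose from where the row before left it, along the tool's axes as they then stand; what a row does not reach is not made up. A row lasts 1/8 s, in which the tool goes at most 62.5 mm and 10.7 degrees, less where a joint would pass 70% of its speed; a pose out of reach is approached as far as the arm can. A call is refused whole if a number of a shift passes 62.5 or a number of a turn 10.7, either way. A call with a gripper value outside its range is refused whole. The fingers move at their own pace and stop on an object; "grip_force" is the grip in N (left out, the last holds). Time passes only in rows, so rows that do not move let the fingers close. It gives the time, the measured TCP pose, the force, the opening and the grip force at its end, in the units of the state.
- r.get_obs(): the state, without advancing time (a new reading comes with each control period).
- r.grab_frame(name): name is "scene" or "top"; returns the picture (400x640x3 uint8, blue, green, red); there is no depth.
- r.camera_info(name): a dict with "mtx" (3x3 intrinsics, pixels), "D" ([k1, k2, p1, p2, k3] as OpenCV has them; the pictures are not rectified), "rvec" (rotation vector, rad) and "tvec" (3), from world to camera coordinates, as OpenCV has them. Camera axes: x right, y down, z forward; pixel columns grow to the right and rows downward; lengths in m; the calibration is good to about 2 mm. A picture is of the moment at which its call begins. camera_info takes no time and is no camera call.
- r.hand_in(): hands the job in; it is judged then, once.
The state is a dict: "clock": time; "joints": joint angles; "qvel": joint speeds; "tau": joint torques, N m; "tcp_pos": TCP position; "orientation": TCP orientation; "contact_force": force on the tool from outside, world axes, zero at the start; "moment": the same for the moment, N m; "grip_width": finger opening in m; "gripper_force": force on a finger pad.
Only numpy, scipy, OpenCV 4.12 (cv2) and the standard library are available. Lean on these libraries where they do the work, as an engineer would, in place of code of your own. Each camera call takes 0.05 s, during which the arm holds its last target. There are 200 camera calls.

## Working session

There is one attempt and no reset: what is moved stays moved. The work goes in short steps, Python scripts to look and compute and a tool call to move; the robot and the scene stay as the last step left them, time stands still between calls to the robot, and variables do not carry over. Pictures are saved under pics/ and viewed, at most 10 in all, crops included, and the job is handed in when it is done.

Besides the shell and the picture viewer there is one more tool, called after ">>>" in YAML: its name, and indented under it one key for each argument. step_arm: Moves the arm, as the interface text tells. Its arguments: {"type":"object","properties":{"moves":{"type":"array","items":{"type":"object","properties":{"rx":{"type":"number"},"ry":{"type":"number"},"rz":{"type":"number"},"dx":{"type":"number"},"dy":{"type":"number"},"dz":{"type":"number"},"gripper":{"type":"number"}}}},"grip_force":{"type":"number"}},"required":["moves"]}

```bash
mkdir -p pics; python3 - <<'E'
from bench import r
import cv2
o=r.get_obs()
for k in('clock','tcp_pos','orientation','contact_force','grip_width'):print(k,o[k])
print(r.tcp_to_tips)
for n in('scene','top'):
    cv2.imwrite(f'pics/{n}0.png',r.grab_frame(n)); print(r.camera_info(n))
E
```

```text
clock 0.0
tcp_pos [ 0.17453451 -0.65146101  0.25233363]
orientation [-3.11295104e+00 -4.09870300e-01  6.13575768e-04]
contact_force [-0.30940801  0.34116282  0.02372609]
grip_width 0.08536042198422464
0.022
{'mtx': array([[422.15655068,   0.        , 322.88441238],
       [  0.        , 422.15655068, 197.37091825],
       [  0.        ,   0.        ,   1.        ]]), 'D': array([-0.09929932,  0.        ,  0.        ,  0.        ,  0.        ]), 'rvec': array([ 1.00422166, -2.38964144,  1.13236091]), 'tvec': array([0.40942696, 0.38552259, 0.61723577])}
{'mtx': array([[424.74920424,   0.        , 321.16591484],
       [  0.        , 424.74920424, 202.68239423],
       [  0.        ,   0.        ,   1.        ]]), 'D': array([-0.03239908,  0.        ,  0.        ,  0.        ,  0.        ]), 'rvec': array([ 2.05831209, -2.15455566,  0.2347595 ]), 'tvec': array([0.00660977, 0.59734783, 0.84634953])}
```

View pics/top0.png

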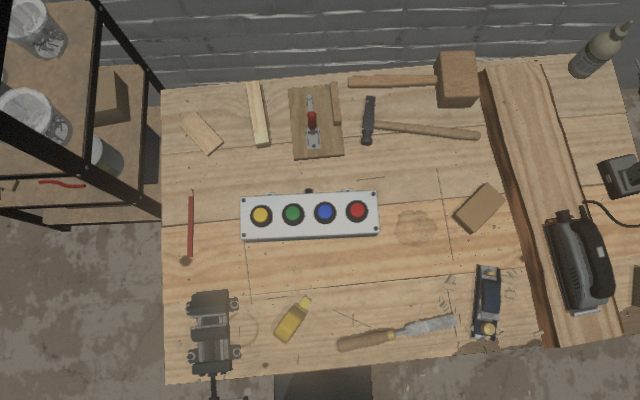

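View pics/scene0.png

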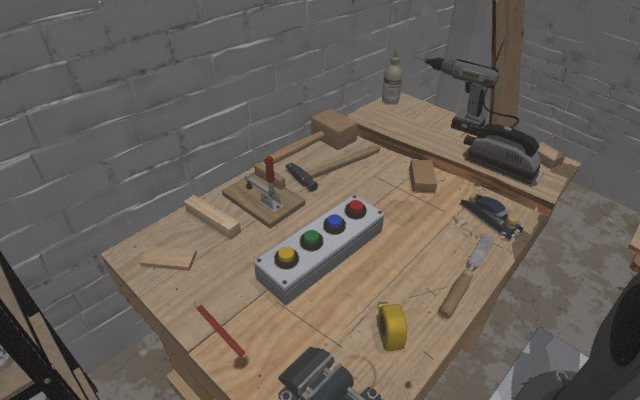

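The top view shows the grey box with yellow (261,215), green (292,214), blue (324,212) and red (357,211). The scene view has the same order, at (287,257), (312,240), (335,224) and (356,208).

```bash
cat > h.py <<'E'
import cv2, numpy as np
from bench import r
from scipy.spatial.transform import Rotation as R
def ray(n,uv):
    c=r.camera_info(n); M=R.from_rotvec(c['rvec']).as_matrix()
    p=cv2.undistortPoints(np.float64([[uv]]),c['mtx'],c['D'])[0,0]
    return -M.T@c['tvec'], M.T@np.array([p[0],p[1],1])
def plane(n,uv,z):
    o,d=ray(n,uv); return o+d*(z-o[2])/d[2]
SEED={'top':dict(yellow=(261,215),green=(292,214),blue=(324,212),red=(357,211)),
 'scene':dict(yellow=(287,257),green=(312,240),blue=(335,224),red=(356,208))}
HUE=dict(yellow=22,green=70,blue=115,red=0)
def blobs(n,im):
    h=cv2.cvtColor(im,cv2.COLOR_BGR2HSV).astype(int); out={}
    for k,s in SEED[n].items():
        dh=abs(h[...,0]-HUE[k]); dh=np.minimum(dh,180-dh)
        m=((dh<15)&(h[...,1]>110)&(h[...,2]>70)).astype(np.uint8)
        w=np.zeros_like(m); cv2.circle(w,s,17,1,-1); m&=w
        y,x=np.nonzero(m); out[k]=(x.mean(),y.mean(),len(x))
    return out
E
python3 - <<'E'
from h import *
for n in('top','scene'):
    b=blobs(n,r.grab_frame(n))
    print(n,r.camera_info(n) and ray(n,(320,200))[0].round(3))
    for k,v in b.items(): print(k,np.round(v,1),plane(n,v[:2],.082).round(4))
o=r.get_obs(); print(R.from_rotvec(o['orientation']).as_matrix().round(3))
E
```

```text
top [ 0.399 -0.013  0.956]
yellow [260.  214.6 181. ] [0.5738 0.1088 0.082 ]
green [nan nan  0.] [nan nan nan]
blue [324.6 211.2 160. ] [ 0.5749 -0.0268  0.082 ]
red [356.8 209.8 179. ] [ 0.5747 -0.0947  0.082 ]
scene [0.135 0.46  0.684]
yellow [286.  254.1 208. ] [0.5697 0.1127 0.082 ]
green [310.9 234.9 102. ] [0.5744 0.0421 0.082 ]
blue [334.3 220.4 145. ] [ 0.5715 -0.023   0.082 ]
red [355.7 206.1 145. ] [ 0.5709 -0.0899  0.082 ]
[[ 0.966  0.259 -0.   ]
 [ 0.259 -0.966  0.001]
 [-0.    -0.001 -1.   ]]h.py:19: RuntimeWarning: Mean of empty slice.
  y,x=np.nonzero(m); out[k]=(x.mean(),y.mean(),len(x))
  ret = ret.dtype.type(ret / rcount)
```

Both views agree: the row is at x≈0.573 with yaw≈0, yellow at y≈0.110, green 0.043, blue −0.025, red −0.093. I'll square up the tool, shut the gripper, raise it and travel towards blue.

>>> step_arm:
  moves:
    - {"rz": 7.5,"dz": -30,"gripper": -1}
    - {"rz": 7.5,"dz": -30,"gripper": -1}
    - {"dx": 25,"dy": -40,"gripper": -1}
    - {"dx": 25,"dy": -40,"gripper": -1}
    - {"dx": 25,"dy": -40,"gripper": -1}
    - {"dx": 25,"dy": -40,"gripper": -1}
    - {"dx": 25,"dy": -40,"gripper": -1}
    - {"dx": 25,"dy": -40,"gripper": -1}
    - {"dx": 25,"dy": -40,"gripper": -1}
    - {"dx": 25,"dy": -40,"gripper": -1}
    - {"dx": 25,"dy": -40,"gripper": -1}
    - {"dx": 25,"dy": -40,"gripper": -1}
    - {"dx": 25,"dy": -40,"gripper": -1}
    - {"dx": 25,"dy": -40,"gripper": -1}
    - {"dx": 25,"dy": -40,"gripper": -1}
    - {"dx": 25,"dy": -40,"gripper": -1}
    - {"dx": 25,"dy": -40,"gripper": -1}
    - {"gripper": -1}

```text
invalid input at $.moves[0]: expected keys rx, ry, rz, dx, dy, dz, gripper
```

>>> step_arm:
  moves:
    - {"rx": 0,"ry": 0,"rz": 7.5,"dx": 0,"dy": 0,"dz": -30,"gripper": -1}
    - {"rx": 0,"ry": 0,"rz": 7.5,"dx": 0,"dy": 0,"dz": -30,"gripper": -1}
    - {"rx": 0,"ry": 0,"rz": 0,"dx": 25,"dy": -40,"dz": 0,"gripper": -1}
    - {"rx": 0,"ry": 0,"rz": 0,"dx": 25,"dy": -40,"dz": 0,"gripper": -1}
    - {"rx": 0,"ry": 0,"rz": 0,"dx": 25,"dy": -40,"dz": 0,"gripper": -1}
    - {"rx": 0,"ry": 0,"rz": 0,"dx": 25,"dy": -40,"dz": 0,"gripper": -1}
    - {"rx": 0,"ry": 0,"rz": 0,"dx": 25,"dy": -40,"dz": 0,"gripper": -1}
    - {"rx": 0,"ry": 0,"rz": 0,"dx": 25,"dy": -40,"dz": 0,"gripper": -1}
    - {"rx": 0,"ry": 0,"rz": 0,"dx": 25,"dy": -40,"dz": 0,"gripper": -1}
    - {"rx": 0,"ry": 0,"rz": 0,"dx": 25,"dy": -40,"dz": 0,"gripper": -1}
    - {"rx": 0,"ry": 0,"rz": 0,"dx": 25,"dy": -40,"dz": 0,"gripper": -1}
    - {"rx": 0,"ry": 0,"rz": 0,"dx": 25,"dy": -40,"dz": 0,"gripper": -1}
    - {"rx": 0,"ry": 0,"rz": 0,"dx": 25,"dy": -40,"dz": 0,"gripper": -1}
    - {"rx": 0,"ry": 0,"rz": 0,"dx": 25,"dy": -40,"dz": 0,"gripper": -1}
    - {"rx": 0,"ry": 0,"rz": 0,"dx": 25,"dy": -40,"dz": 0,"gripper": -1}
    - {"rx": 0,"ry": 0,"rz": 0,"dx": 25,"dy": -40,"dz": 0,"gripper": -1}
    - {"rx": 0,"ry": 0,"rz": 0,"dx": 25,"dy": -40,"dz": 0,"gripper": -1}
    - {"rx": 0,"ry": 0,"rz": 0,"dx": 0,"dy": 0,"dz": 0,"gripper": -1}

```text
clock: 2.45
tcp_pos: [0.5509, -0.0475, 0.3131]
orientation: [-3.139, -0.011, -0.001]
contact_force: [0.2, -0.7, -0.2]
grip_width: 0.0
gripper_force: 0.0
```

>>> step_arm:
  moves:
    - {"rx": 0,"ry": 0,"rz": 0,"dx": 11,"dy": -11,"dz": 35,"gripper": -1}
    - {"rx": 0,"ry": 0,"rz": 0,"dx": 11,"dy": -11,"dz": 35,"gripper": -1}
    - {"rx": 0,"ry": 0,"rz": 0,"dx": 0,"dy": 0,"dz": 35,"gripper": -1}
    - {"rx": 0,"ry": 0,"rz": 0,"dx": 0,"dy": 0,"dz": 35,"gripper": -1}
    - {"rx": 0,"ry": 0,"rz": 0,"dx": 0,"dy": 0,"dz": 35,"gripper": -1}
    - {"rx": 0,"ry": 0,"rz": 0,"dx": 0,"dy": 0,"dz": 0,"gripper": -1}

```text
clock: 3.2
tcp_pos: [0.5693, -0.0312, 0.1359]
orientation: [3.141, -0.002, -0.009]
contact_force: [-0.4, 0.1, 0.6]
grip_width: 0.0002
gripper_force: 0.0
```

```bash
python3 - <<'E'
from h import *
im=r.grab_frame('scene')
cv2.imwrite('pics/s1.png',cv2.resize(im[120:320,220:440],None,fx=2.5,fy=2.5,interpolation=cv2.INTER_CUBIC))
im=r.grab_frame('top'); cv2.imwrite('pics/t1.png',im)
o=r.get_obs(); print(o['clock'],o['tcp_pos'],o['orientation'],r.tcp_to_tips)
c=r.camera_info('scene')
tip=o['tcp_pos']-[0,0,.022]
for p in (tip,[.573,-.025,.084]): print(cv2.projectPoints(np.float64([p]),c['rvec'],c['tvec'],c['mtx'],c['D'])[0].ravel())
E
```

```text
3.3 [ 0.57197521 -0.03062325  0.13911136] [ 3.14132556e+00 -1.17284581e-03  6.58979797e-04] 0.022
[337.31682255 205.96669717]
[334.49516483 218.8838135 ]
```

View pics/s1.png

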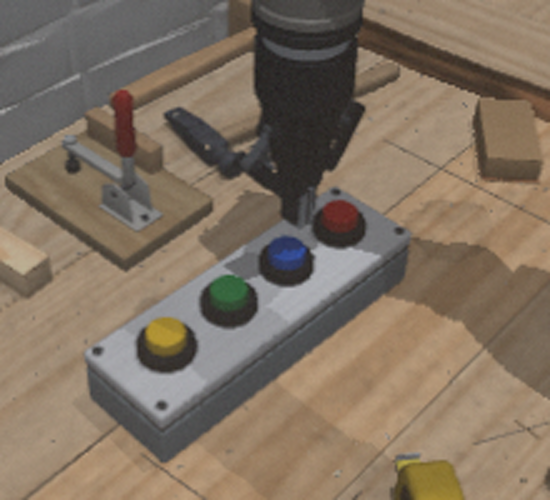

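The tip is just behind and to the red side of blue (tip ≈(339,209), blue cap ≈(335,219) in scene pixels), matching the projection. I'll shift 6 mm in y and descend.

>>> step_arm:
  moves:
    - {"rx": 0,"ry": 0,"rz": 0,"dx": 1,"dy": -6,"dz": 0,"gripper": -1}
    - {"rx": 0,"ry": 0,"rz": 0,"dx": 0,"dy": 0,"dz": 14,"gripper": -1}
    - {"rx": 0,"ry": 0,"rz": 0,"dx": 0,"dy": 0,"dz": 14,"gripper": -1}
    - {"rx": 0,"ry": 0,"rz": 0,"dx": 0,"dy": 0,"dz": 8,"gripper": -1}
    - {"rx": 0,"ry": 0,"rz": 0,"dx": 0,"dy": 0,"dz": 0,"gripper": -1}
    - {"rx": 0,"ry": 0,"rz": 0,"dx": 0,"dy": 0,"dz": 0,"gripper": -1}

```text
clock: 4.05
tcp_pos: [0.5723, -0.0241, 0.1023]
orientation: [3.141, -0.0, -0.002]
contact_force: [-2.4, 0.1, 2.8]
grip_width: -0.0001
gripper_force: 1.5
```

Contact is as predicted (2.8 N about 4 mm in). Pressing on to the stop.

>>> step_arm:
  moves:
    - {"rx": 0,"ry": 0,"rz": 0,"dx": 0,"dy": 0,"dz": 3,"gripper": -1}
    - {"rx": 0,"ry": 0,"rz": 0,"dx": 0,"dy": 0,"dz": 3,"gripper": -1}
    - {"rx": 0,"ry": 0,"rz": 0,"dx": 0,"dy": 0,"dz": 0,"gripper": -1}
    - {"rx": 0,"ry": 0,"rz": 0,"dx": 0,"dy": 0,"dz": 0,"gripper": -1}

```text
clock: 4.55
tcp_pos: [0.5729, -0.024, 0.0979]
orientation: [3.141, -0.0, 0.001]
contact_force: [-7.8, 0.6, 17.6]
grip_width: -0.0001
gripper_force: 8.8
```

17.6 N is well past the 5 N spring, so blue is fully down. Release, clear green and go to yellow.

>>> step_arm:
  moves:
    - {"rx": 0,"ry": 0,"rz": 0,"dx": 0,"dy": 0,"dz": -22,"gripper": -1}
    - {"rx": 0,"ry": 0,"rz": 0,"dx": 0,"dy": 0,"dz": -30,"gripper": -1}
    - {"rx": 0,"ry": 0,"rz": 0,"dx": 0,"dy": 0,"dz": 0,"gripper": -1}
    - {"rx": 0,"ry": 0,"rz": 0,"dx": 0,"dy": -45,"dz": 0,"gripper": -1}
    - {"rx": 0,"ry": 0,"rz": 0,"dx": 0,"dy": -45,"dz": 0,"gripper": -1}
    - {"rx": 0,"ry": 0,"rz": 0,"dx": 0,"dy": -45,"dz": 0,"gripper": -1}
    - {"rx": 0,"ry": 0,"rz": 0,"dx": 0,"dy": 0,"dz": 0,"gripper": -1}
    - {"rx": 0,"ry": 0,"rz": 0,"dx": 0,"dy": 0,"dz": 0,"gripper": -1}

```text
clock: 5.55
tcp_pos: [0.5725, 0.1103, 0.1474]
orientation: [3.141, -0.0, -0.002]
contact_force: [0.4, -0.1, 0.9]
grip_width: 0.0002
gripper_force: 0.0
```

```bash
python3 - <<'E'
from h import *
im=r.grab_frame('scene')
cv2.imwrite('pics/s2.png',cv2.resize(im[120:320,220:440],None,fx=2.5,fy=2.5,interpolation=cv2.INTER_CUBIC))
o=r.get_obs(); print(o['clock'],o['tcp_pos'],o['contact_force'])
E
```

```text
5.6 [0.57262199 0.10939444 0.147501  ] [-0.02169109  0.08081715 -0.44013495]
```

View pics/s2.png

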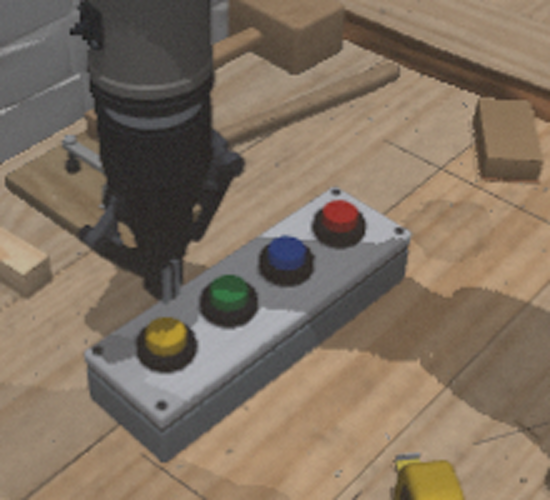

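Blue is back up, and the shut fingertips hang over yellow (crop (172,298) above the cap at (166,330)). Pressing yellow to the same depth.

>>> step_arm:
  moves:
    - {"rx": 0,"ry": 0,"rz": 0,"dx": 0,"dy": 0,"dz": 20,"gripper": -1}
    - {"rx": 0,"ry": 0,"rz": 0,"dx": 0,"dy": 0,"dz": 16,"gripper": -1}
    - {"rx": 0,"ry": 0,"rz": 0,"dx": 0,"dy": 0,"dz": 6,"gripper": -1}
    - {"rx": 0,"ry": 0,"rz": 0,"dx": 0,"dy": 0,"dz": 4,"gripper": -1}
    - {"rx": 0,"ry": 0,"rz": 0,"dx": 0,"dy": 0,"dz": 3,"gripper": -1}
    - {"rx": 0,"ry": 0,"rz": 0,"dx": 0,"dy": 0,"dz": 3,"gripper": -1}
    - {"rx": 0,"ry": 0,"rz": 0,"dx": 0,"dy": 0,"dz": 0,"gripper": -1}
    - {"rx": 0,"ry": 0,"rz": 0,"dx": 0,"dy": 0,"dz": 0,"gripper": -1}

```text
clock: 6.6
tcp_pos: [0.5729, 0.1106, 0.098]
orientation: [3.141, -0.001, 0.001]
contact_force: [-5.8, -4.3, 15.2]
grip_width: 0.0001
gripper_force: 7.5
```

Yellow is fully down (15 N at the stop). Release it and go to green.

>>> step_arm:
  moves:
    - {"rx": 0,"ry": 0,"rz": 0,"dx": 0,"dy": 0,"dz": -22,"gripper": -1}
    - {"rx": 0,"ry": 0,"rz": 0,"dx": 0,"dy": 0,"dz": -30,"gripper": -1}
    - {"rx": 0,"ry": 0,"rz": 0,"dx": 0,"dy": 0,"dz": 0,"gripper": -1}
    - {"rx": 0,"ry": 0,"rz": 0,"dx": 0,"dy": 34,"dz": 0,"gripper": -1}
    - {"rx": 0,"ry": 0,"rz": 0,"dx": 0,"dy": 34,"dz": 0,"gripper": -1}
    - {"rx": 0,"ry": 0,"rz": 0,"dx": 0,"dy": 0,"dz": 0,"gripper": -1}
    - {"rx": 0,"ry": 0,"rz": 0,"dx": 0,"dy": 0,"dz": 0,"gripper": -1}

```text
clock: 7.48
tcp_pos: [0.5726, 0.0437, 0.1478]
orientation: [-3.141, -0.0, 0.0]
contact_force: [0.0, 0.3, 0.2]
grip_width: -0.0001
gripper_force: 0.0
```

>>> step_arm:
  moves:
    - {"rx": 0,"ry": 0,"rz": 0,"dx": 0,"dy": 0,"dz": 20,"gripper": -1}
    - {"rx": 0,"ry": 0,"rz": 0,"dx": 0,"dy": 0,"dz": 16,"gripper": -1}
    - {"rx": 0,"ry": 0,"rz": 0,"dx": 0,"dy": 0,"dz": 6,"gripper": -1}
    - {"rx": 0,"ry": 0,"rz": 0,"dx": 0,"dy": 0,"dz": 4,"gripper": -1}
    - {"rx": 0,"ry": 0,"rz": 0,"dx": 0,"dy": 0,"dz": 3,"gripper": -1}
    - {"rx": 0,"ry": 0,"rz": 0,"dx": 0,"dy": 0,"dz": 3,"gripper": -1}
    - {"rx": 0,"ry": 0,"rz": 0,"dx": 0,"dy": 0,"dz": 0,"gripper": -1}
    - {"rx": 0,"ry": 0,"rz": 0,"dx": 0,"dy": 0,"dz": 0,"gripper": -1}

```text
clock: 8.48
tcp_pos: [0.5729, 0.0435, 0.098]
orientation: [-3.142, -0.0, -0.001]
contact_force: [-6.4, 1.5, 15.7]
grip_width: -0.0001
gripper_force: 7.5
```

Green is fully down. Lift clear and look.

>>> step_arm:
  moves:
    - {"rx": 0,"ry": 0,"rz": 0,"dx": 0,"dy": 0,"dz": -22,"gripper": -1}
    - {"rx": 0,"ry": 0,"rz": 0,"dx": 0,"dy": 0,"dz": -40,"gripper": -1}
    - {"rx": 0,"ry": 0,"rz": 0,"dx": 0,"dy": 0,"dz": -40,"gripper": -1}
    - {"rx": 0,"ry": 0,"rz": 0,"dx": 0,"dy": 0,"dz": -40,"gripper": -1}
    - {"rx": 0,"ry": 0,"rz": 0,"dx": 0,"dy": 0,"dz": 0,"gripper": -1}
    - {"rx": 0,"ry": 0,"rz": 0,"dx": 0,"dy": 0,"dz": 0,"gripper": -1}
    - {"rx": 0,"ry": 0,"rz": 0,"dx": 0,"dy": 0,"dz": 0,"gripper": -1}

```text
clock: 9.35
tcp_pos: [0.572, 0.0426, 0.2369]
orientation: [3.141, -0.0, -0.003]
contact_force: [-0.5, -0.1, 0.4]
grip_width: -0.0004
gripper_force: 0.0
```

```bash
python3 - <<'E'
from h import *
im=r.grab_frame('scene')
cv2.imwrite('pics/s3.png',cv2.resize(im[120:320,220:440],None,fx=2.5,fy=2.5,interpolation=cv2.INTER_CUBIC))
o=r.get_obs(); print(o['clock'],o['tcp_pos'],o['contact_force'])
E
```

```text
9.4 [0.57209873 0.04271483 0.23697361] [-0.04208728  0.28724429 -0.0655738 ]
```

View pics/s3.png

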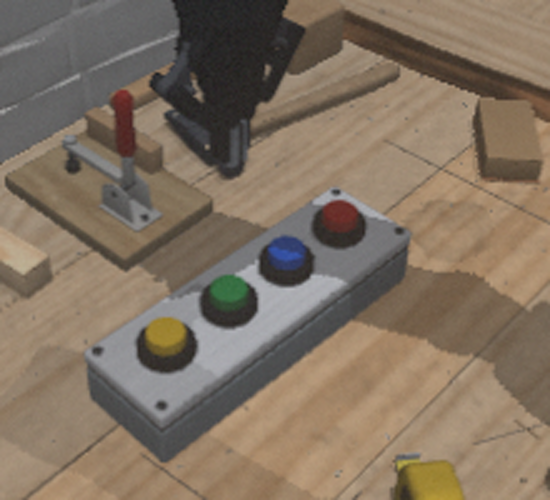

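All four caps are up (crop: yellow (166,333), green (229,292), blue (287,252), red (340,216)) and the gripper is well clear.

```bash
python3 -c "
from bench import r
print(r.hand_in())"
```

```text
the job is handed in; nothing more can be done
None
```

I pressed blue, yellow and green in that order, each fully down (15–18 N at the stop) and lifted clear before the next, left red alone, and handed the job in at 9.4 s with the arm clear of the box; the judged result was not shown.

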